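# Start the clamp screw cleanly and clamp the offcut

## Robot

A 6-joint arm with a two-finger parallel gripper is mounted at the origin on a cart in front of the work surface, level with it; the furniture and walls round the work are solid. World frame = base frame: x ahead of the robot, y to its left, z up, the work surface at z = 0. Lengths are in m, angles in degrees, forces in N, time in s.
With the tool pointing down it reaches from about 0.25 to 0.725 m from the base axis. Payload 9.7 kg.
Tool frame: the origin (TCP) lies at the very end of the fingers, on their centre line; the grasp point (between the pads) lies 19 mm behind it; z points along the fingers, y is the line along which they close (so a half turn about z gives the same grasp; the last joint's range is limited). The gripper opens to 85 mm and grips with 20 to 120 N. Pads are 22 mm wide; open, the fingers measure 114 mm over their backs; the gripper's body (76 mm by 85 mm) begins 54 mm behind the grasp point. The pads swing forward as they close: fully open they stand 13 mm farther back than shut.
Start: joints at [-74.599, 4.979, 10.078, 95.1, 0, 90], TCP at [0.146, -0.53, 0.231] pointing down, gripper open.
Joint ranges: [-179.16, 179.16], [-48.56, 103.87], [-65.8, 70.77], [-126.05, 130.52], [-82.76, 87.17], [-180, 180]. Speed limits (degrees/s): [127.2, 127.2, 147.25, 180, 180, 180].

## Interface

Orientations are given as [roll, pitch, yaw] about the fixed x, y, z axes, in that order (R = Rz(yaw) Ry(pitch) Rx(roll)).
In Python, from station import arm gives the robot as it stands. The module is installed in compiled form; this text tells all that it offers.
- The arm moves only by the shell command python3 -m pendant 'ROWS' [FORCE]. ROWS is JSON, a list of rows, each an object with "delta_pos": the shift along the tool's x, y, z in mm, a list of three; "dr": the turn, a rotation vector about the tool's x, y, z in degrees, a list of three; "fingers": the finger opening in mm, from 0 to 85.4. A call has 1 to 20 rows; each row is the pose to reach, as a shift and turn from the pose commanded when the call began, along the tool's axes at that moment; what a row does not reach only later rows make up. A row lasts 1/12 s, in which the tool goes at most 41.7 mm and 7.16 degrees, less where a joint would pass 70% of its speed; a pose out of reach is approached as far as the arm can. A call with a gripper value outside its range is refused whole. The fingers move at their own pace and stop on an object; FORCE is the grip in N (left out, the last holds). Time passes only in rows, so rows that repeat a pose let the fingers close. It gives the time, the measured TCP pose, the force, the opening and the grip force at its end, in the units of the state.
- arm.observe(): the state, without advancing time (a new reading comes with each control period).
- arm.get_image(name): name is "scene" or "side" or "wrist"; returns a dict with "img" (480x640x3 uint8, red, green, blue), "z_map" (480x640 float32, m along the optical axis (not along the pixel's ray), 0 where there is no reading), "fx", "fy", "cx", "cy" (pixels), "k1" (the pictures are not rectified: a ray, as slopes to the right and down, at radius r is drawn at 1 + k1 r^2 times it, then the intrinsics apply), "R" (3x3) and "t" (3): a world point X has camera coordinates R X + t; the wrist camera has in their place "hand_eye" (4x4, takes a point from camera to tool coordinates, whose origin is the TCP and whose axes are the flange's). Camera axes: x right, y down, z forward; pixel columns grow to the right and rows downward; lengths in m; the calibration is good to about 2 mm. A picture is of the moment at which its call begins: read the wrist's pose just before it.
- arm.hand_in(): hands the job in; it is judged then, once.
The state is a dict: "clock": time; "joint_pos": joint angles; "joint_vel": joint speeds; "tau": joint torques, N m; "position": TCP position; "tcp_rot": TCP orientation; "ft_force": force on the tool from outside, world axes, zero at the start; "ft_torque": the same for the moment, N m; "gripper_width": opening from 0.0 (shut) to 1.0 (fully open); "finger_force": force on a finger pad.
Only numpy, scipy, OpenCV 4.12 (cv2) and the standard library are available. Lean on these libraries where they do the work, as an engineer would, in place of code of your own. Each camera call takes 0.05 s, during which the arm holds its last target. There are 200 camera calls.

## Task

Slide the long wooden offcut along its channel in the clamping fixture until it is up against the end stop under the raised pad. Then swing the clamp's lever backwards (counter-clockwise seen from above) until the screw clicks, dropping about 1 cm into the start of its thread, and swing it forwards (clockwise) as far as it goes, so that the offcut is clamped tight at the stop; then let go.

Things in the scene. Friction and masses are not known exactly. Their poses are not given: they have to be found in the camera images.
- clamp: Fixture screwed to the worktop: plywood base 12 mm thick (x -50..100, y -185..75 mm), channel along y, lever screw. Origin: on the vertical screw axis at worktop height, z up. Grey post at x 60..90, y -30..30 mm; its 40 mm wide arm reaches over the channel to x = -20 mm (underside 75, top 93 mm high). Above that only the lever and the 68 mm wide black head (top 151 mm) rise.
- block_center (a point): Centre of the loose wooden offcut, 38 x 120 x 38 mm, long along its y axis (within 0.1 rad of the channel). It lies on the base, centre 31 mm above the worktop, in the channel's mouth, 40 to 70 mm short of the stop. Push its -y end face towards +y; the rails straighten it. A lowered pad blocks its way.
- block_home (a point): Where the offcut's centre belongs, against the end stop: clamp frame x 0, y -25 mm, height 31 mm. End stop's face at y = +35 mm. Channel: two aluminium rails, tops 26 mm above the worktop, 43 mm apart, from y = -80 to +35 mm, flaring wider from y = -80 to -120 mm; mouth open to -y.
- spindle (a joint): How far the screw has come down (m): 0 raised, about 0.011 after it has dropped into the thread start with the offcut below, 0.013 to 0.014 fully tightened; with no offcut below it falls to 0.018. It falls by its own weight and cannot be pressed down elsewhere.
- knob (a joint): Lever angle (rad), grows clockwise from above (forwards). Stops at -0.3 and 1.6. Starts raised at 0.35 to 1.4 with its steel pin on top of the thread: forwards it only idles to the stop. Turned back to 0.05 or less the pin drops off the thread's end (the click); forwards again it runs beneath the thread from 0.2 on and drives the screw down. Stays where left; needs 0.1 to 0.2 N m.
- lever_mid (a point): Point on the lever's centre line, 78 mm from the screw axis. Lever: level straight steel bar 12 mm thick, black ball (24 mm) centred at 108 mm. In the clamp frame it points along (cos a, sin a), a = 3.742 - knob angle: to the robot side (-x) at 0.6. Bar 138 mm high raised, 124 mm tightened; free below down to 93 mm. A closed gripper can push it sideways.
- pad: Round rubber pad, 28 mm across, on the lower end of the screw, spring-backed (2 N/mm), does not turn. Origin at the centre of its underside: 59 mm above the worktop while raised, 9 mm above the offcut's top.
- organiser_corner (a point): Top corner, nearest to the robot and to the fixture, of the fixed wooden tool organiser (346 mm high, tray on legs). From here it reaches 0.3 m away from the robot (+x) and 0.75 m to the left (+y), solid for the arm: turn the folded arm past in front of it, and keep the wrist clear of it.

How it is judged:
By the outcome, as a careful person would: the job done as asked, in the order asked, and still so for the second after the job is handed in, with the robot touching nothing.
It also fails if it takes over 64 s, if anything falls off the work surface, if the arm or the gripper's body presses on something with over 40 N, if the wrist force passes 120 N, or if a joint passes its speed limit or range.

## Working session

There is one attempt and no reset: what is moved stays moved. The work goes in short steps, Python scripts to look and compute and a shell command to move; the robot and the scene stay as the last step left them, time stands still between calls to the robot, and variables do not carry over. Pictures are saved under pics/ and viewed, at most 10 in all, crops included, and the job is handed in when it is done.

```bash
mkdir -p pics
cat > h.py <<'E'
import numpy as np, cv2
from station import arm
from scipy.spatial.transform import Rotation as Ro
def grab(n,f):
    s=arm.observe(); d=arm.get_image(n); cv2.imwrite('pics/'+f+'.png',d['img'][:,:,::-1])
    if 'R' not in d:
        H=np.array(d['hand_eye']); Rt=Ro.from_euler('xyz',s['tcp_rot'],degrees=True).as_matrix()
        A=Rt@H[:3,:3]; b=Rt@H[:3,3]+s['position']
    else:
        A=np.array(d['R']).T; b=-A@np.array(d['t'])
    np.savez('pics/'+f+'.npz',img=d['img'],z=d['z_map'],K=[d['fx'],d['fy'],d['cx'],d['cy'],d['k1']],A=A,b=b)
def cloud(f):
    d=np.load('pics/'+f+'.npz'); fx,fy,cx,cy,k=d['K']
    v,u=np.mgrid[:480,:640].astype(float)
    p=np.stack([u,v],-1).reshape(-1,1,2)
    K=np.array([[fx,0,cx],[0,fy,cy],[0,0,1]])
    q=cv2.undistortPoints(p,K,np.array([k,0,0,0,0.])).reshape(480,640,2)
    P=np.dstack([q,np.ones((480,640))])*d['z'][...,None]
    P=P@d['A'].T+d['b']; P[d['z']==0]=np.nan
    return P,d['img']
E
python3 - <<'E'
from h import *
print(arm.observe())
for n in('scene','side','wrist'):
    grab(n,n+'0'); d=np.load(f'pics/{n}0.npz'); print(n,d['b'],d['A'][:,2])
a=[cv2.imread(f'pics/{n}0.png') for n in('scene','side')]
cv2.imwrite('pics/a0.png',cv2.resize(np.vstack(a),(0,0),fx=.62,fy=.62))
E
```

```text
{'clock': 0.0, 'joint_pos': array([-7.45983035e+01,  5.01088769e+00,  1.00320660e+01,  9.50972976e+01,
        7.60175255e-04,  8.99999151e+01]), 'joint_vel': array([-0.07662508, -0.01831536,  0.01315665,  0.06699588,  0.01194881,
       -0.03311971]), 'tau': array([ 2.30277619e-03, -5.20389891e+01,  4.64802575e+01,  1.64141954e-02,
       -2.74197527e-05, -1.00885674e-05]), 'position': array([ 0.14601486, -0.53002806,  0.2305637 ]), 'tcp_rot': array([-1.79923881e+02, -7.60287373e-04,  1.54017804e+01]), 'ft_force': array([0.27014746, 0.03619443, 0.86103786]), 'ft_torque': array([-3.10617261e-02,  4.08292839e-02, -8.53495399e-05]), 'finger_force': 0.0, 'gripper_width': 0.999774202106834}
scene [0.20083327 0.2426834  0.88592037] [ 0.37029722 -0.48720247 -0.79089426]
side [ 0.44467368 -0.95441086  0.58966287] [ 0.08146076  0.89447429 -0.43963609]
wrist [ 0.22454225 -0.50906341  0.37256842] [-0.30533417 -0.08177342 -0.94872765]
```

View pics/scene0.png

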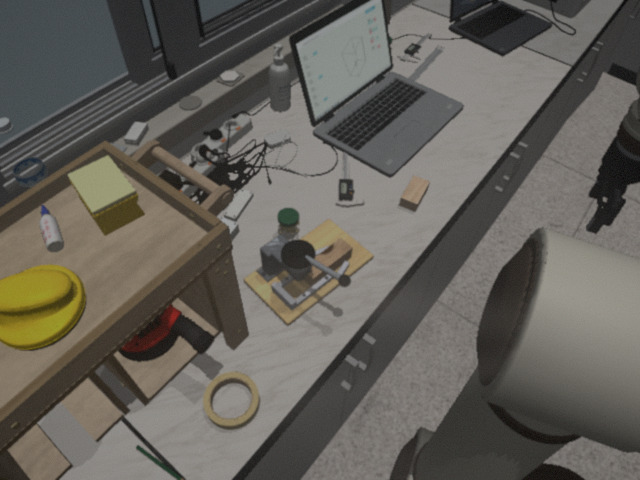

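View pics/side0.png

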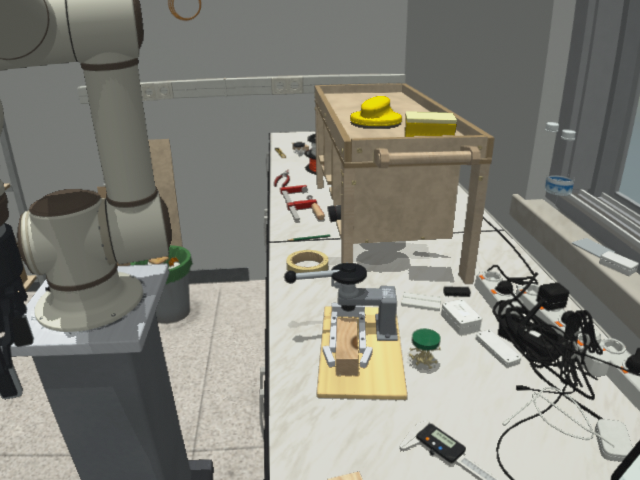

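The side view shows the fixture at about (362,345), with the offcut at (347,345) and the lever's ball at (290,277), pointing towards the robot. In the scene view the head is at (298,258), the ball at (344,280) and the organiser corner near (228,235).

Run:
```python
from h import *
Q=[]
for n in('scene0','side0'):
    P,I=cloud(n); z=P[...,2]
    u=dict(scene0=(298,258),side0=(350,270))[n]; c=P[u[1],u[0]]; print(n,'head px',c)
    near=(np.hypot(P[...,0]-c[0],P[...,1]-c[1])<.3)
    b=near&(z>.006)&(z<.018)
    m=cv2.morphologyEx(b.astype(np.uint8),cv2.MORPH_OPEN,np.ones((3,3)))
    k,l,st,_=cv2.connectedComponentsWithStats(m); i=1+np.argmax(st[1:,4]); q=P[l==i]
    r=cv2.minAreaRect((q[:,:2]*1000).astype(np.float32)); print('base',len(q),r,'z',np.median(q[:,2])); print(cv2.boxPoints(r))
    h=near&(z>.142)&(z<.158); q=P[h]; q=q[np.hypot(*(q-c)[:,:2].T)<.06]
    print('head z>.142',len(q),q.min(0),q.max(0),cv2.minEnclosingCircle((q[:,:2]*1000).astype(np.float32)))
    bx=near&(z>.044)&(z<.055)&(I[...,0]>I[...,2]*1.3); q=P[bx]; print('block top',len(q),np.median(q,0),cv2.minAreaRect((q[:,:2]*1000).astype(np.float32)))
    t=(z>.33)&(z<.36)&(P[...,0]>.1); q=P[t]; print('org',q.min(0),q.max(0))
```

```text
scene0 head px [ 0.55172863 -0.15986763  0.14285791]
base 1558 ((585.7354736328125, -173.84906005859375), (150.65634155273438, 149.94139099121094), 81.15042877197266) z 0.011456894743173462
[[ 500.06873 -236.74695]
 [ 648.22516 -259.81406]
 [ 671.4022  -110.95117]
 [ 523.2458   -87.88406]]
head z>.142 386 [ 0.49423718 -0.20041682  0.14200076] [ 0.59030705 -0.1403917   0.15190013] ((542.2720947265625, -174.271484375), 48.20923614501953)
block top 649 [ 0.54503657 -0.2617822   0.04921892] ((559.7488403320312, -145.48568725585938), (334.930908203125, 39.4166145324707), 83.33734893798828)
org [ 0.11613738 -0.54225926  0.33000218] [1.2406555  0.35525697 0.35999411]
side0 head px [ 0.56393936 -0.18454682  0.14688192]
base 3969 ((579.1919555664062, -230.56939697265625), (261.95111083984375, 150.7176971435547), 81.4808349609375) z 0.01067027567473644
[[ 485.26184  -348.93613 ]
 [ 634.3165   -371.2635  ]
 [ 673.1221   -112.20267 ]
 [ 524.0674    -89.875305]]
head z>.142 171 [ 0.51199314 -0.19756539  0.14204281] [ 0.59058245 -0.15038438  0.15066891] ((551.2877807617188, -176.97889709472656), 39.41469955444336)
block top 903 [ 0.54895356 -0.26162363  0.04851493] ((600.2689208984375, -258.3498229980469), (122.36722564697266, 140.0550079345703), 83.1827392578125)
org [ 0.10010176 -0.55490712  0.3300011 ] [1.27384394 1.52688131 0.3599946 ]
```

```bash
cat >> h.py <<'E'
O=np.array([.5622,-.1718]); YAW=np.radians(-8.6)
RC=np.array([[np.cos(YAW),-np.sin(YAW)],[np.sin(YAW),np.cos(YAW)]])
def tocl(P): return np.dstack([(P[...,:2]-O)@RC,P[...,2]])
def towd(p): return RC@np.array(p)/1000+O
def survey(n):
    P,I=cloud(n); C=tocl(P)*1000; x,y,z=C[...,0],C[...,1],C[...,2]
    q=C[(abs(x)<45)&(abs(y)<45)&(z>146)&(z<156)][:,:2]
    if len(q)>20: print(n,'head',len(q),q.min(0),q.max(0),cv2.minEnclosingCircle(q.astype(np.float32)))
    q=C[(abs(x)<40)&(y<20)&(y>-190)&(z>44)&(z<54)]
    if len(q)>20: print('block top',len(q),q.min(0),q.max(0),cv2.minAreaRect(q[:,:2].astype(np.float32)))
    q=C[(abs(x)<22)&(y<-90)&(z>20)&(z<44)&(y>-190)]
    if len(q)>20: print('end face',len(q),np.percentile(q[:,1],[2,20,50,80]))
    r=np.hypot(x,y); s=(r>40)&(r<125)&(z>112)&(z<154); q=C[s]
    if len(q)>20:
        b=q[np.hypot(q[:,0],q[:,1])<92]; a=np.degrees(np.arctan2(b[:,1],b[:,0]))%360
        print('lever',len(q),'a',np.median(a),'knob',3.742-np.radians(np.median(a)),'top z',np.percentile(b[:,2],95), 'ball',np.median(q[np.hypot(q[:,0],q[:,1])>98],0))
E
python3 - <<'E'
from h import *
for n in('scene0','side0'): survey(n)
P,I=cloud('scene0'); 
for u in [(222,232),(226,235),(229,238),(232,232)]: print(u,P[u[1],u[0]])
P,I=cloud('side0'); q=P[(P[...,2]>.335)&(P[...,2]<.356)&(P[...,0]>.3)&(P[...,1]>-.1)&(P[...,1]<.8)]; r=cv2.minAreaRect((q[:,:2]*1000).astype(np.float32)); print(cv2.boxPoints(r))
print('blockhome',towd([0,-25]))
E
```

```text
scene0 head 115 [-13.2983022  -11.65470098] [11.88378683 16.92737505] ((1.5931453704833984, 3.1387500762939453), 15.757282257080078)
block top 655 [ -23.48363255 -141.86175762   44.03401607] [ 18.98144979 -20.42271472  53.00034474] ((-2.372678756713867, -80.90113830566406), (39.73329162597656, 121.75543975830078), 1.4236944913864136)
end face 94 [-139.42219964 -130.06435136 -115.27799654  -99.68794636]
lever 313 a 189.50391939531676 knob 0.4345326611177809 top z 143.92829864855696 ball [-109.0743202   -18.10114469  144.72410255]
side0 head 80 [-11.11370011 -13.39244108] [12.73102584 14.06173479] ((1.7168124914169312, 0.042406465858221054), 14.527599334716797)
block top 920 [ -20.70114137 -142.84987079   44.01062008] [ 19.40267953 -20.0227206   51.87746075] ((-0.7014427185058594, -81.47356414794922), (37.7744140625, 122.44442749023438), 1.5130488872528076)
end face 244 [-142.95038931 -141.29277719 -140.31096512 -139.46751042]
lever 339 a 195.29210129074318 knob 0.3335098293382637 top z 142.36680708529616 ball [-104.29560614  -28.5317788   140.75581169]
(222, 232) [ 0.57151039 -0.01594897  0.34480144]
(226, 235) [ 0.57345834 -0.02314996  0.32923018]
(229, 238) [ 0.57163212 -0.02606864  0.3206044 ]
(232, 232) [ 0.77192449 -0.18293665  0.02614689]
[[ 392.89297   649.9612  ]
 [ 602.6902   -147.87914 ]
 [1282.67       30.925903]
 [1072.8728    828.76624 ]]
blockhome [ 0.55846162 -0.19651891]
```

```bash
python3 -m pendant '[{"delta_pos":[40,-6,0],"dr":[0,0,2],"fingers":0},{"delta_pos":[80,-12,0],"dr":[0,0,4],"fingers":0},{"delta_pos":[120,-19,0],"dr":[0,0,7],"fingers":0},{"delta_pos":[160,-25,0],"dr":[0,0,9],"fingers":0},{"delta_pos":[200,-31,0],"dr":[0,0,11],"fingers":0},{"delta_pos":[240,-37,0],"dr":[0,0,14],"fingers":0},{"delta_pos":[280,-44,0],"dr":[0,0,16],"fingers":0},{"delta_pos":[320,-50,0],"dr":[0,0,18],"fingers":0},{"delta_pos":[360,-56,0],"dr":[0,0,20],"fingers":0},{"delta_pos":[400,-62,0],"dr":[0,0,22],"fingers":0},{"delta_pos":[421,-66,0],"dr":[0,0,24],"fingers":0},{"delta_pos":[421,-66,0],"dr":[0,0,24],"fingers":0},{"delta_pos":[421,-66,0],"dr":[0,0,24],"fingers":0},{"delta_pos":[421,-66,0],"dr":[0,0,24],"fingers":0}]'
cat >> h.py <<'E'
def where():
    s=arm.observe(); p=s['position']; c=(p[:2]-O)@RC*1000
    print('clock',s['clock'],'clamp mm',c.round(1),'z',round(p[2]*1000,1),'rpy',s['tcp_rot'].round(2),'F',s['ft_force'].round(1),'j',s['joint_pos'].round(0),'w',s['gripper_width'])
E
python3 - <<'E'
from h import *
where(); grab('wrist','w1'); survey('w1'); grab('side','s1'); survey('s1')
E
```

```text
clock: 1.32
position: [0.534, -0.355, 0.231]
tcp_rot: [-180.0, 0.0, -8.6]
ft_force: [-0.3, 0.4, 0.4]
gripper_width: -0.002
finger_force: 0.0
clock 1.3167 clamp mm [  -0.5 -185.3] z 231.0 rpy [-1.7999e+02  5.0000e-02 -8.5700e+00] F [-0.3  0.4  0.4] j [-34.  18.  25.  97.  -0. 155.] w -0.0021810345563389407
w1 head 1133 [-11.6086044  -14.24665195] [14.35767624 11.71573519] ((1.200643539428711, -0.8864302039146423), 13.391009330749512)
block top 5416 [ -20.24832982 -140.69660833   44.00718202] [ 19.77801021 -20.45491392  52.05531893] ((-0.3229942321777344, -80.57203674316406), (38.5682373046875, 120.10194396972656), 0.869447648525238)
end face 375 [-140.59305724 -140.2096899  -127.84510896 -104.61890156]
lever 2122 a 195.11203319235148 knob 0.3366526105330041 top z 143.41743125079208 ball [-101.24697999  -27.62167504  144.76219366]
block top 918 [ -20.63622523 -143.33675506   44.00777765] [ 19.478969   -19.73677371  51.60888381] ((-0.7293415069580078, -81.79374694824219), (37.704586029052734, 123.65775299072266), 1.5038979053497314)
end face 240 [-142.41271184 -141.23671987 -140.40660818 -139.49829179]
lever 337 a 195.14372349530015 knob 0.33609951040559505 top z 142.31470470714996 ball [-104.61301872  -28.97523152  140.81639152]
```

View pics/w1.png

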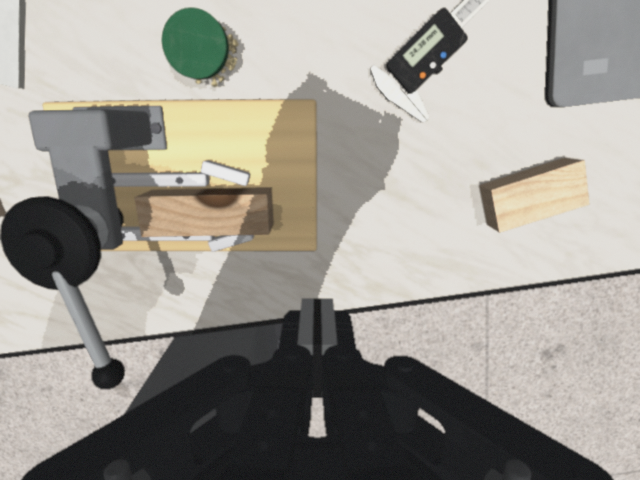

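The wrist view shows the offcut lying square in the mouth (135–272, 190–235), the lever with its ball at (108,374), and clear space behind the offcut. Going down behind it.

```bash
python3 -m pendant '[{"delta_pos":[0,0,40],"dr":[0,0,0],"fingers":0},{"delta_pos":[0,0,80],"dr":[0,0,0],"fingers":0},{"delta_pos":[0,0,120],"dr":[0,0,0],"fingers":0},{"delta_pos":[0,0,160],"dr":[0,0,0],"fingers":0},{"delta_pos":[0,0,190],"dr":[0,0,0],"fingers":0},{"delta_pos":[0,0,203],"dr":[0,0,0],"fingers":0},{"delta_pos":[0,0,203],"dr":[0,0,0],"fingers":0},{"delta_pos":[0,-15,203],"dr":[0,0,0],"fingers":0},{"delta_pos":[0,-25,203],"dr":[0,0,0],"fingers":0},{"delta_pos":[0,-33,203],"dr":[0,0,0],"fingers":0},{"delta_pos":[0,-40,203],"dr":[0,0,0],"fingers":0},{"delta_pos":[0,-47,203],"dr":[0,0,0],"fingers":0},{"delta_pos":[0,-54,203],"dr":[0,0,0],"fingers":0},{"delta_pos":[0,-60,203],"dr":[0,0,0],"fingers":0},{"delta_pos":[0,-66,203],"dr":[0,0,0],"fingers":0},{"delta_pos":[0,-72,203],"dr":[0,0,0],"fingers":0},{"delta_pos":[0,-72,203],"dr":[0,0,0],"fingers":0}]'
python3 - <<'E'
from h import *
where(); grab('side','s2'); survey('s2');grab('scene','c2'); survey('c2')
E
```

```text
clock: 2.83
position: [0.5453, -0.2824, 0.0282]
tcp_rot: [-180.0, 0.0, -8.6]
ft_force: [-0.6, 0.1, -0.2]
gripper_width: 0.002
finger_force: 0.0
clock 2.8333 clamp mm [-1.000e-01 -1.119e+02] z 28.2 rpy [-1.7997e+02  2.0000e-02 -8.5500e+00] F [-0.6  0.1 -0.2] j [-27.  15.  -1.  74.   0. 161.] w 0.0019304978397605586
block top 112 [ -19.89042743 -127.68342063   44.33166553] [ 18.21580855 -66.05082366  53.94528087] ((-1.0787124633789062, -96.92203521728516), (61.434600830078125, 38.12397766113281), 89.53433990478516)
end face 170 [-125.31612862 -119.20454094  -98.24820872  -96.78767792]
lever 347 a 194.8922782363184 knob 0.3404880580633569 top z 142.59801294808406 ball [-102.45247094  -30.36580716  138.64932946]
c2 head 119 [-13.30438468 -11.04678246] [11.08375048 13.45964043] ((-0.7637033462524414, 1.432389497756958), 13.205121994018555)
block top 552 [ -22.12429982 -120.72857837   44.01914233] [17.50610093 19.84012184 53.62960226] ((-2.150968551635742, -50.44183349609375), (140.6776123046875, 39.50994873046875), 89.64041137695312)
end face 33 [-119.95400452 -111.3112691  -104.44762412  -93.74445179]
lever 653 a 261.60554256005025 knob -0.8238780591390329 top z 147.5527583530876 ball [-106.89757378  -21.07897335  142.66762385]
```

```bash
python3 -m pendant '[{"delta_pos":[0,-4,0],"dr":[0,0,0],"fingers":0},{"delta_pos":[0,-8,0],"dr":[0,0,0],"fingers":0},{"delta_pos":[0,-11,0],"dr":[0,0,0],"fingers":0},{"delta_pos":[0,-11,0],"dr":[0,0,0],"fingers":0}]'
python3 -m pendant '[{"delta_pos":[0,-1,0],"dr":[0,0,0],"fingers":0},{"delta_pos":[0,-1,0],"dr":[0,0,0],"fingers":0}]'
python3 -m pendant '[{"delta_pos":[0,-1,0],"dr":[0,0,0],"fingers":0},{"delta_pos":[0,-1,0],"dr":[0,0,0],"fingers":0}]'
python3 -m pendant '[{"delta_pos":[0,-1,0],"dr":[0,0,0],"fingers":0},{"delta_pos":[0,-1,0],"dr":[0,0,0],"fingers":0}]'
```

```text
clock: 3.27
position: [0.5469, -0.2722, 0.0282]
tcp_rot: [-180.0, 0.0, -8.6]
ft_force: [-0.2, -0.6, 1.3]
gripper_width: 0.003
finger_force: 0.0
clock: 3.43
position: [0.547, -0.2716, 0.0283]
tcp_rot: [-180.0, -0.0, -8.6]
ft_force: [-0.2, -0.2, 0.2]
gripper_width: -0.006
finger_force: 0.0
clock: 3.6
position: [0.5471, -0.2708, 0.0283]
tcp_rot: [-180.0, -0.0, -8.6]
ft_force: [-0.0, 0.2, -0.4]
gripper_width: 0.002
finger_force: 0.0
clock: 3.77
position: [0.5473, -0.2697, 0.0283]
tcp_rot: [180.0, -0.0, -8.6]
ft_force: [0.0, -0.3, 0.0]
gripper_width: -0.001
finger_force: 0.1
```

```bash
python3 -m pendant '[{"delta_pos":[0,-2,0],"dr":[0,0,0],"fingers":0},{"delta_pos":[0,-2,0],"dr":[0,0,0],"fingers":0}]'
python3 -m pendant '[{"delta_pos":[0,-1,0],"dr":[0,0,0],"fingers":0},{"delta_pos":[0,-1,0],"dr":[0,0,0],"fingers":0}]'
python3 - <<'E'
from h import *
where(); grab('side','s3'); survey('s3'); grab('wrist','w3'); survey('w3')
E
```

```text
clock: 3.93
position: [0.5476, -0.269, 0.0287]
tcp_rot: [179.8, -0.0, -8.7]
ft_force: [-2.2, -8.5, 0.8]
gripper_width: -0.004
finger_force: 3.8
clock: 4.1
position: [0.5476, -0.2689, 0.0288]
tcp_rot: [179.8, -0.0, -8.7]
ft_force: [-3.3, -12.4, 0.8]
gripper_width: -0.002
finger_force: 5.8
clock 4.1 clamp mm [  0.1 -98.2] z 28.8 rpy [ 1.7975e+02 -4.0000e-02 -8.6900e+00] F [ -3.3 -12.4   0.8] j [-26.  14.  -2.  74.  -0. 163.] w -0.0017194939636779383
block top 117 [ -19.66309063 -113.65366771   44.20568778] [ 18.28961742 -53.61337431  53.77481548] ((-0.7848358154296875, -83.59558868408203), (60.15305709838867, 37.856143951416016), 89.71498107910156)
end face 74 [-116.91190228 -110.90891615 -106.67013372 -104.19541517]
lever 478 a 195.032779671398 knob 0.3380358454174406 top z 142.3077794224627 ball [-95.35126873 -34.97003514 134.13722235]
block top 17695 [ -20.36162053 -111.90428038   44.00732208] [19.54217693  7.09659889 53.99095437] ((-0.5373878479003906, -52.35048294067383), (119.04753112792969, 39.825340270996094), 89.76493072509766)
end face 696 [-111.12201405 -106.57544744 -100.16580209  -94.4528643 ]
lever 6974 a 282.1519278782528 knob -1.1824801323250904 top z 120.43223749673363 ball [  16.96330706 -109.46849436  115.08040927]
```

View pics/w3.png

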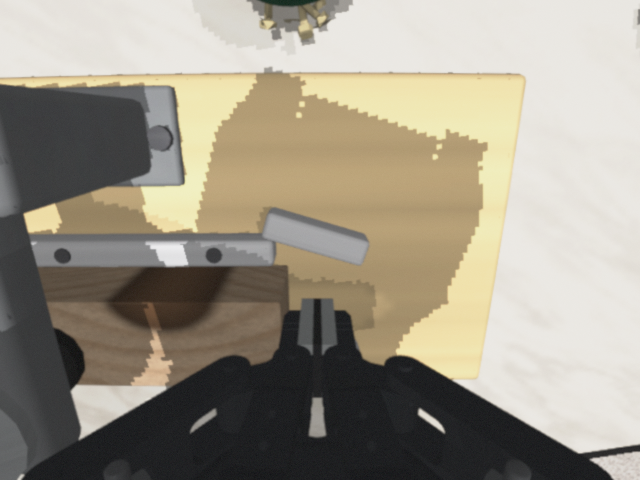

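The wrist view shows the offcut's end face at about x=290 against the fingers, aligned in the rails. A 12 N reaction with no further motion means it is on the stop. Next: retreat, go over the lever, and come down on its +y side.

```bash
python3 -m pendant '[{"delta_pos":[0,12,0],"dr":[0,0,0],"fingers":0},{"delta_pos":[0,24,0],"dr":[0,0,0],"fingers":0},{"delta_pos":[0,24,-40],"dr":[0,0,0],"fingers":0},{"delta_pos":[0,24,-80],"dr":[0,0,0],"fingers":0},{"delta_pos":[0,24,-120],"dr":[0,0,0],"fingers":0},{"delta_pos":[0,24,-160],"dr":[0,0,0],"fingers":0},{"delta_pos":[0,24,-202],"dr":[0,0,0],"fingers":0},{"delta_pos":[0,24,-202],"dr":[0,0,0],"fingers":0},{"delta_pos":[-20,-9,-202],"dr":[0,0,0],"fingers":0},{"delta_pos":[-40,-42,-202],"dr":[0,0,0],"fingers":0},{"delta_pos":[-60,-75,-202],"dr":[0,0,0],"fingers":0},{"delta_pos":[-80,-108,-202],"dr":[0,0,0],"fingers":0},{"delta_pos":[-88,-123,-202],"dr":[0,0,0],"fingers":0},{"delta_pos":[-88,-123,-202],"dr":[0,0,0],"fingers":0}]'
python3 - <<'E'
from h import *
where(); grab('side','s4'); survey('s4'); grab('wrist','w4'); survey('w4')
E
```

```text
clock: 5.37
position: [0.4781, -0.1298, 0.2312]
tcp_rot: [-179.9, -0.1, -8.5]
ft_force: [-0.9, -0.0, 0.3]
gripper_width: 0.005
finger_force: 0.0
clock 5.3667 clamp mm [-89.5  29. ] z 231.2 rpy [-1.7995e+02 -5.0000e-02 -8.4600e+00] F [-0.9 -0.   0.3] j [-15.  -3.   2.  95.   0. 173.] w 0.005412317949159675
s4 head 84 [-11.18519865 -13.58617432] [12.75227154 11.48491417] ((0.46146708726882935, -1.3586949110031128), 13.30567741394043)
block top 634 [-19.76779536 -87.95488383  44.01299623] [18.40928534 19.7992534  50.56323321] ((-0.6507205963134766, -34.04820251464844), (38.11283874511719, 107.76844024658203), 0.1324136108160019)
lever 338 a 194.96525185232485 knob 0.339214428196958 top z 142.63907234385675 ball [-104.53886472  -28.98526772  140.99684153]
w4 head 1599 [-11.6369203 -12.3944004] [13.70553493 13.65314638] ((0.5201241970062256, 0.46071434020996094), 13.19940185546875)
block top 1656 [-19.10512377 -85.04281101  46.7530875 ] [ 18.60544098 -50.70785236  51.56544195] ((-0.2671833038330078, -67.88211059570312), (34.17506408691406, 37.822021484375), 89.73670196533203)
lever 2397 a 191.09613053889035 knob 0.4067433342754776 top z 143.3663255667023 ball [-102.89063398  -20.35885936  145.69417701]
```

```bash
python3 -m pendant '[{"delta_pos":[0,0,40],"dr":[0,0,0],"fingers":0},{"delta_pos":[0,0,80],"dr":[0,0,0],"fingers":0},{"delta_pos":[0,0,112],"dr":[0,0,0],"fingers":0},{"delta_pos":[0,0,123],"dr":[0,0,0],"fingers":0},{"delta_pos":[0,0,123],"dr":[0,0,0],"fingers":0},{"delta_pos":[4,12,123],"dr":[0,0,0],"fingers":0},{"delta_pos":[8,22,123],"dr":[0,0,0],"fingers":0},{"delta_pos":[8,27,123],"dr":[0,0,0],"fingers":0},{"delta_pos":[9,32,123],"dr":[0,0,0],"fingers":0},{"delta_pos":[9,37,123],"dr":[0,0,0],"fingers":0},{"delta_pos":[10,42,123],"dr":[0,0,0],"fingers":0},{"delta_pos":[11,46,123],"dr":[0,0,0],"fingers":0},{"delta_pos":[12,50,123],"dr":[0,0,0],"fingers":0},{"delta_pos":[13,54,123],"dr":[0,0,0],"fingers":0},{"delta_pos":[13,54,123],"dr":[0,0,0],"fingers":0}]'
python3 - <<'E'
from h import *
where(); grab('side','s5'); survey('s5'); grab('scene','c5')
E
```

```text
clock: 6.72
position: [0.4839, -0.188, 0.1072]
tcp_rot: [180.0, 0.0, -8.6]
ft_force: [-0.3, 0.5, 0.7]
gripper_width: 0.0
finger_force: 0.1
clock 6.7167 clamp mm [-75.  -27.8] z 107.2 rpy [179.98   0.    -8.62] F [-0.3  0.5  0.7] j [-21.   0.  -9.  81.  -0. 167.] w 0.000139402990716159
block top 619 [-19.81487447 -87.25045186  44.25494938] [18.40709388 19.80884858 53.90959202] ((-0.6669101715087891, -33.681854248046875), (38.13636779785156, 107.05018615722656), 0.16517040133476257)
lever 457 a 217.01592552200387 knob -0.04564242962176124 top z 141.08139345079167 ball [-86.46539357 -69.2233806  130.73153104]
```

```bash
python3 -m pendant '[{"delta_pos":[1,3,0],"dr":[0,0,0],"fingers":0},{"delta_pos":[2,6,0],"dr":[0,0,0],"fingers":0},{"delta_pos":[3,9,0],"dr":[0,0,0],"fingers":0},{"delta_pos":[3,9,0],"dr":[0,0,0],"fingers":0},{"delta_pos":[-1,-5,0],"dr":[0,0,0],"fingers":0},{"delta_pos":[-5,-20,0],"dr":[0,0,0],"fingers":0},{"delta_pos":[-8,-30,0],"dr":[0,0,0],"fingers":0},{"delta_pos":[-8,-30,-20],"dr":[0,0,0],"fingers":0},{"delta_pos":[-8,-30,-60],"dr":[0,0,0],"fingers":0},{"delta_pos":[-8,-30,-92],"dr":[0,0,0],"fingers":0},{"delta_pos":[-8,-30,-92],"dr":[0,0,0],"fingers":0}]'
python3 - <<'E'
from h import *
where(); grab('side','s6'); survey('s6'); grab('scene','c6'); survey('c6'); grab('wrist','w6'); survey('w6')
E
```

```text
clock: 7.73
position: [0.4821, -0.1563, 0.206]
tcp_rot: [179.9, -0.5, -8.6]
ft_force: [0.6, -0.3, 1.0]
gripper_width: -0.0
finger_force: 0.0
clock 7.7333 clamp mm [-81.5   3.3] z 206.0 rpy [179.91  -0.49  -8.56] F [ 0.6 -0.3  1. ] j [-18.  -2.   0.  92.  -0. 171.] w -0.00041739127890943816
block top 608 [-19.82997905 -86.36304295  44.06648898] [18.37675569 19.27672585 53.97693498] ((-0.686553955078125, -33.529747009277344), (38.085384368896484, 105.69818115234375), 0.20535063743591309)
lever 332 a 225.12955215862888 knob -0.1872519287083816 top z 132.2397135173489 ball [-79.90288493 -79.04368137 131.00816631]
block top 372 [-22.20759809 -79.83030004  44.04068592] [17.91266583 19.95094119 53.39443984] ((-3.1562957763671875, -30.019794464111328), (100.6902084350586, 39.42732620239258), 88.22651672363281)
lever 209 a 218.5784674775098 knob -0.07291393144589087 top z 134.2309722045715 ball [-84.82695883 -67.88166774 133.64169649]
block top 2676 [-19.40606235 -85.40070865  46.82202676] [ 18.65989102 -41.87297518  52.0102029 ] ((-0.05774497985839844, -63.804046630859375), (43.23421859741211, 38.055477142333984), 89.04437255859375)
lever 2949 a 221.73450126685333 knob -0.12799711237412836 top z 133.11747428496219 ball [-78.52011435 -70.05506931 135.2666897 ]
```

View pics/s6.png

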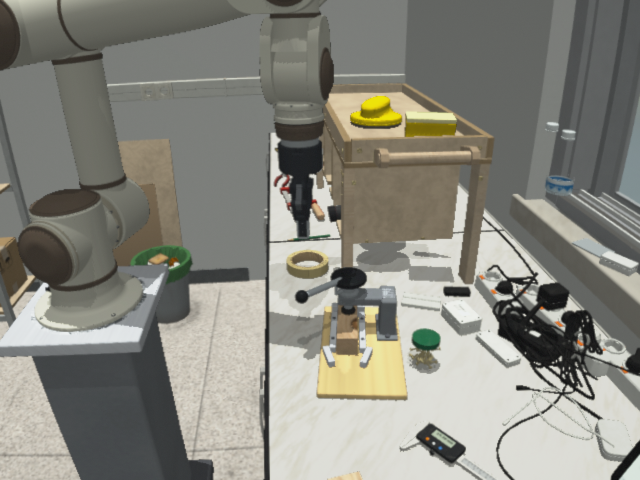

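The side view shows the lever dropped (ball at (302,297), and measured 10 mm lower), so the screw has clicked; knob is about -0.15. I will turn the gripper half round in two calls, to stay clear of J6's limit and put the camera away from the organiser, while moving to the lever's other side.

```bash
python3 -m pendant '[{"delta_pos":[10,20,-20],"dr":[0,0,-7],"fingers":0},{"delta_pos":[25,45,-24],"dr":[0,0,-14],"fingers":0},{"delta_pos":[40,70,-24],"dr":[0,0,-21],"fingers":0},{"delta_pos":[55,90,-24],"dr":[0,0,-28],"fingers":0},{"delta_pos":[55,90,-24],"dr":[0,0,-35],"fingers":0},{"delta_pos":[55,90,-24],"dr":[0,0,-42],"fingers":0},{"delta_pos":[55,90,-24],"dr":[0,0,-49],"fingers":0},{"delta_pos":[55,90,-24],"dr":[0,0,-56],"fingers":0},{"delta_pos":[55,90,-24],"dr":[0,0,-63],"fingers":0},{"delta_pos":[55,90,-24],"dr":[0,0,-70],"fingers":0},{"delta_pos":[55,90,-24],"dr":[0,0,-77],"fingers":0},{"delta_pos":[55,90,-24],"dr":[0,0,-84],"fingers":0},{"delta_pos":[55,90,-24],"dr":[0,0,-90],"fingers":0},{"delta_pos":[55,90,-24],"dr":[0,0,-90],"fingers":0}]'
python3 -m pendant '[{"delta_pos":[0,0,0],"dr":[0,0,-7],"fingers":0},{"delta_pos":[0,0,0],"dr":[0,0,-14],"fingers":0},{"delta_pos":[0,0,0],"dr":[0,0,-21],"fingers":0},{"delta_pos":[0,0,0],"dr":[0,0,-28],"fingers":0},{"delta_pos":[0,0,0],"dr":[0,0,-35],"fingers":0},{"delta_pos":[0,0,0],"dr":[0,0,-42],"fingers":0},{"delta_pos":[0,0,0],"dr":[0,0,-49],"fingers":0},{"delta_pos":[0,0,0],"dr":[0,0,-56],"fingers":0},{"delta_pos":[0,0,0],"dr":[0,0,-63],"fingers":0},{"delta_pos":[0,0,0],"dr":[0,0,-70],"fingers":0},{"delta_pos":[0,0,0],"dr":[0,0,-77],"fingers":0},{"delta_pos":[0,0,0],"dr":[0,0,-84],"fingers":0},{"delta_pos":[0,0,0],"dr":[0,0,-90],"fingers":0},{"delta_pos":[0,0,0],"dr":[0,0,-90],"fingers":0}]'
python3 - <<'E'
from h import *
where()
for a in range(223,119,-10):
    t=np.radians(a); m=np.array([np.sin(t),-np.cos(t)]); s=11*abs(m[0])+14.5*abs(m[1])
    print(a,(78*np.array([np.cos(t),np.sin(t)])-m*(6+s)).round())
E
```

```text
clock: 9.05
position: [0.5209, -0.2533, 0.2216]
tcp_rot: [-179.9, -0.0, 81.7]
ft_force: [0.2, -0.6, -1.1]
gripper_width: 0.001
finger_force: 0.0
clock: 10.22
position: [0.5211, -0.2534, 0.2221]
tcp_rot: [180.0, -0.1, 171.5]
ft_force: [-0.1, 0.0, 0.5]
gripper_width: -0.007
finger_force: 0.0
clock 10.2167 clamp mm [-28.5 -86.8] z 222.1 rpy [ 1.7997e+02 -1.0000e-01  1.7147e+02] F [-0.1  0.   0.5] j [-26.   9.  13.  95.  -0. -17.] w -0.006803872409865294
223 [-41. -71.]
213 [-52. -63.]
203 [-63. -52.]
193 [-71. -40.]
183 [-77. -25.]
173 [-80. -12.]
163 [-81.   1.]
153 [-80.  14.]
143 [-77.  28.]
133 [-71.  41.]
123 [-62.  53.]
```

```bash
python3 -m pendant '[{"delta_pos":[0,0,40],"dr":[0,0,0],"fingers":0},{"delta_pos":[0,0,80],"dr":[0,0,0],"fingers":0},{"delta_pos":[0,0,108],"dr":[0,0,0],"fingers":0},{"delta_pos":[0,0,117],"dr":[0,0,0],"fingers":0},{"delta_pos":[0,0,117],"dr":[0,0,0],"fingers":0},{"delta_pos":[6,8,117],"dr":[0,0,0],"fingers":0},{"delta_pos":[12,16,117],"dr":[0,0,0],"fingers":0},{"delta_pos":[18,20,117],"dr":[0,0,0],"fingers":0},{"delta_pos":[23,24,117],"dr":[0,0,0],"fingers":0},{"delta_pos":[29,29,117],"dr":[0,0,0],"fingers":0},{"delta_pos":[34,35,117],"dr":[0,0,0],"fingers":0},{"delta_pos":[38,41,117],"dr":[0,0,0],"fingers":0},{"delta_pos":[42,47,117],"dr":[0,0,0],"fingers":0},{"delta_pos":[45,54,117],"dr":[0,0,0],"fingers":0},{"delta_pos":[48,62,117],"dr":[0,0,0],"fingers":0},{"delta_pos":[48,62,117],"dr":[0,0,0],"fingers":0}]'
python3 - <<'E'
from h import *
where(); grab('side','s7'); survey('s7'); grab('scene','c7'); survey('c7')
E
```

```text
clock: 11.55
position: [0.4828, -0.1838, 0.1063]
tcp_rot: [180.0, -0.0, 171.5]
ft_force: [0.2, -0.6, 0.1]
gripper_width: -0.002
finger_force: 0.0
clock 11.55 clamp mm [-76.7 -23.7] z 106.3 rpy [ 1.7997e+02 -3.0000e-02  1.7145e+02] F [ 0.2 -0.6  0.1] j [-21.  -0.  -9.  81.   0. -12.] w -0.0023845521800644016
block top 615 [-19.78058699 -86.71716215  44.07780487] [18.34755793 19.82543577 53.92732452] ((-0.6954402923583984, -33.44084167480469), (38.05465316772461, 106.58543395996094), 0.12681099772453308)
lever 403 a 203.17891738986748 knob 0.19585892090924917 top z 142.72054088286683 ball [-106.37229904  -12.31312752  130.73106916]
block top 212 [-22.05284677 -66.41273731  44.00898663] [17.82664235 19.96870284 53.99433305] ((-2.1237449645996094, -23.225704193115234), (39.852718353271484, 86.39624786376953), 0.031877148896455765)
lever 313 a 187.7259938497472 knob 0.46556331574328613 top z 152.00882022300044 ball [-111.50537494   -1.20339028  134.43682849]
```

```bash
python3 -m pendant '[{"delta_pos":[1,6,0],"dr":[0,0,0],"fingers":0},{"delta_pos":[3,13,0],"dr":[0,0,0],"fingers":0},{"delta_pos":[4,20,0],"dr":[0,0,0],"fingers":0},{"delta_pos":[4,26,0],"dr":[0,0,0],"fingers":0},{"delta_pos":[4,33,0],"dr":[0,0,0],"fingers":0},{"delta_pos":[3,39,0],"dr":[0,0,0],"fingers":0},{"delta_pos":[2,46,0],"dr":[0,0,0],"fingers":0},{"delta_pos":[0,53,0],"dr":[0,0,0],"fingers":0},{"delta_pos":[-3,60,0],"dr":[0,0,0],"fingers":0},{"delta_pos":[-6,66,0],"dr":[0,0,0],"fingers":0},{"delta_pos":[-6,66,0],"dr":[0,0,0],"fingers":0}]'
python3 - <<'E'
from h import *
where(); grab('side','s8'); survey('s8'); grab('scene','c8'); survey('c8')
E
```

```text
clock: 12.57
position: [0.4997, -0.1197, 0.1062]
tcp_rot: [180.0, -0.0, 171.5]
ft_force: [0.3, -0.6, 0.4]
gripper_width: -0.001
finger_force: 0.0
clock 12.5667 clamp mm [-69.6  42.2] z 106.2 rpy [ 1.7996e+02 -1.0000e-02  1.7147e+02] F [ 0.3 -0.6  0.4] j [-13.  -1.  -9.  81.   0.  -5.] w -0.001442070274650822
block top 615 [-19.78132625 -86.66431013  44.01574287] [18.38184568 19.59382358 53.95599911] ((-0.6710872650146484, -33.50751495361328), (38.078369140625, 106.29934692382812), 0.15524554252624512)
lever 267 a 151.5573009950057 knob 1.0968260922010722 top z 151.2409703379991 ball [nan nan nan]
lever 292 a 154.13970589957128 knob 1.0517546239967532 top z 151.70138248525978 ball [-80.18021392  78.88266149 132.37330204]
  return _methods._mean(a, axis=axis, dtype=dtype,
  ret = um.true_divide(
```

```bash
python3 -m pendant '[{"delta_pos":[-4,5,0],"dr":[0,0,0],"fingers":0},{"delta_pos":[-6,8,0],"dr":[0,0,0],"fingers":0},{"delta_pos":[-6,8,0],"dr":[0,0,0],"fingers":0}]'
python3 - <<'E'
from h import *
where()
E
```

```text
clock: 12.92
position: [0.5065, -0.1136, 0.1062]
tcp_rot: [180.0, -0.0, 171.4]
ft_force: [-0.6, -0.5, -0.7]
gripper_width: -0.006
finger_force: 0.2
clock 12.9167 clamp mm [-63.7  49.3] z 106.2 rpy [179.99  -0.   171.41] F [-0.6 -0.5 -0.7] j [-13.   0.  -9.  81.   0.  -4.] w -0.005524690918761484
```

Knob is about 1.5. Now small steps along the push direction until the stop reacts.

```bash
for i in 1; do python3 -m pendant '[{"delta_pos":[-2,2,0],"dr":[0,0,0],"fingers":0},{"delta_pos":[-4,3,0],"dr":[0,0,0],"fingers":0},{"delta_pos":[-4,3,0],"dr":[0,0,0],"fingers":0}]'; done
python3 -m pendant '[{"delta_pos":[-2,1,0],"dr":[0,0,0],"fingers":0},{"delta_pos":[-2,1,0],"dr":[0,0,0],"fingers":0}]'
python3 -m pendant '[{"delta_pos":[-2,1,0],"dr":[0,0,0],"fingers":0},{"delta_pos":[-2,1,0],"dr":[0,0,0],"fingers":0}]'
```

```text
clock: 13.17
position: [0.5106, -0.1113, 0.1061]
tcp_rot: [180.0, -0.0, 171.4]
ft_force: [-0.8, 1.2, 0.3]
gripper_width: 0.002
finger_force: 0.5
clock: 13.33
position: [0.5127, -0.1106, 0.1062]
tcp_rot: [180.0, -0.0, 171.4]
ft_force: [-1.5, -0.0, 0.3]
gripper_width: -0.0
finger_force: 0.6
clock: 13.5
position: [0.5149, -0.11, 0.1062]
tcp_rot: [180.0, -0.0, 171.4]
ft_force: [-2.4, -0.2, -0.9]
gripper_width: 0.001
finger_force: 0.9
```

```bash
python3 -m pendant '[{"delta_pos":[-2,1,0],"dr":[0,0,0],"fingers":0},{"delta_pos":[-2,1,0],"dr":[0,0,0],"fingers":0}]'
python3 -m pendant '[{"delta_pos":[-2,1,0],"dr":[0,0,0],"fingers":0},{"delta_pos":[-2,1,0],"dr":[0,0,0],"fingers":0}]'
python3 - <<'E'
from h import *
where(); grab('scene','c9'); survey('c9'); grab('side','s9'); survey('s9')
E
```

```text
clock: 13.67
position: [0.5157, -0.1095, 0.1059]
tcp_rot: [-180.0, -0.2, 171.4]
ft_force: [-9.4, -1.4, 1.0]
gripper_width: -0.003
finger_force: 4.3
clock: 13.83
position: [0.5164, -0.1092, 0.1056]
tcp_rot: [-179.9, -0.3, 171.4]
ft_force: [-16.2, -3.7, 4.3]
gripper_width: 0.002
finger_force: 8.3
clock 13.8333 clamp mm [-54.7  55.1] z 105.6 rpy [-179.89   -0.34  171.37] F [-16.2  -3.7   4.3] j [-12.   2.  -7.  81.  -0.  -3.] w 0.001823811857077053
block top 225 [-22.06126044 -85.09693531  44.34035763] [14.75836943  3.23718739 53.80248124] ((-18.0040283203125, -46.578453063964844), (32.262184143066406, 94.54519653320312), 22.14766502380371)
lever 286 a 139.81800333502582 knob 1.3017154882393869 top z 152.12625280491955 ball [-61.9002985   93.08178206 132.03076258]
block top 621 [-19.89078463 -87.20275438  44.02161701] [18.41840957 19.16146004 53.90104339] ((-0.6869678497314453, -33.99646759033203), (38.202659606933594, 106.39495849609375), 0.19013512134552002)
lever 237 a 139.5553121659189 knob 1.306300314056216 top z 151.86521240462167 ball [nan nan nan]
  return _methods._mean(a, axis=axis, dtype=dtype,
  ret = um.true_divide(
```

View pics/c9.png

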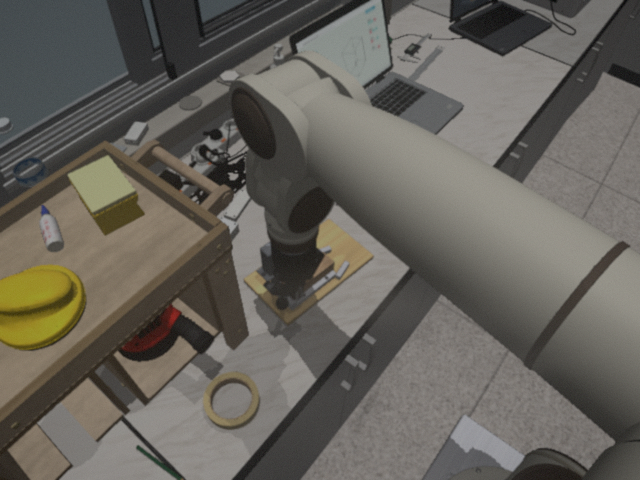

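The scene view shows the ball at about (283,302), swung round past the gripper. It measures at 123.7°, so knob is about 1.58, and force rises sharply: this is the stop. Retreat and check.

```bash
python3 -m pendant '[{"delta_pos":[8,-5,0],"dr":[0,0,0],"fingers":0},{"delta_pos":[25,-16,0],"dr":[0,0,0],"fingers":0},{"delta_pos":[30,-20,0],"dr":[0,0,0],"fingers":0},{"delta_pos":[30,-20,-40],"dr":[0,0,0],"fingers":0},{"delta_pos":[30,-20,-80],"dr":[0,0,0],"fingers":0},{"delta_pos":[30,-20,-120],"dr":[0,0,0],"fingers":0},{"delta_pos":[40,-55,-130],"dr":[0,0,0],"fingers":0},{"delta_pos":[50,-95,-130],"dr":[0,0,0],"fingers":0},{"delta_pos":[60,-130,-130],"dr":[0,0,0],"fingers":0},{"delta_pos":[70,-170,-130],"dr":[0,0,0],"fingers":0},{"delta_pos":[80,-205,-130],"dr":[0,0,0],"fingers":0},{"delta_pos":[80,-205,-130],"dr":[0,0,0],"fingers":0},{"delta_pos":[80,-205,-130],"dr":[0,0,0],"fingers":0}]'
python3 - <<'E'
from h import *
where(); grab('scene','c10'); survey('c10'); grab('side','s10'); survey('s10')
E
```

```text
clock: 15.02
position: [0.4088, -0.3012, 0.2364]
tcp_rot: [-180.0, 0.1, 171.2]
ft_force: [0.4, 0.4, -0.2]
gripper_width: 0.002
finger_force: 0.0
clock 15.0167 clamp mm [-132.3 -150.9] z 236.4 rpy [-1.7998e+02  6.0000e-02  1.7118e+02] F [ 0.4  0.4 -0.2] j [-36.  -1.   5.  95.   0. -28.] w 0.0015552234626777224
block top 479 [-22.63254084 -86.26883401  44.06451713] [16.89513338 19.97563273 53.9626334 ] ((-2.6560020446777344, -33.055397033691406), (39.0778923034668, 106.16241455078125), 0.4864928722381592)
lever 299 a 124.69575317004418 knob 1.5656485439285723 top z 131.58516794600757 ball [-62.98802699  92.42314017 131.91064935]
block top 618 [-19.85172392 -86.64949256  44.39036913] [18.42043157 19.83715813 53.96887528] ((-0.6792068481445312, -33.35931396484375), (38.18974685668945, 106.48931884765625), 0.1547151356935501)
lever 201 a 126.22997206360402 knob 1.5388713727896488 top z 130.03687476242138 ball [-60.77723326  83.61657097 129.15110429]
```

View pics/s10.png

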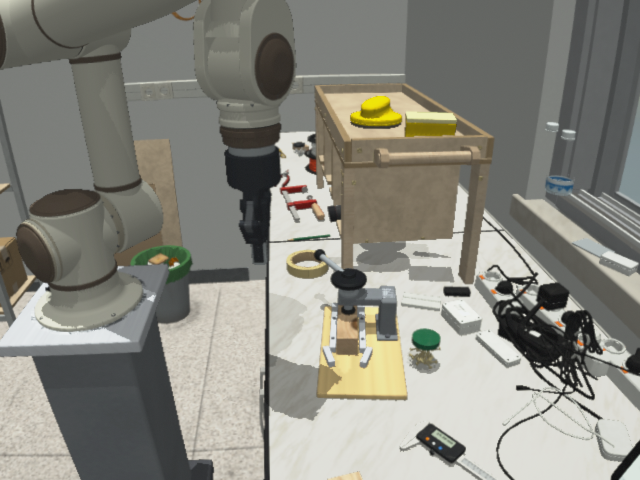

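The side view shows the lever at the forward stop (ball at (318,256)), the pad down on the offcut at (348,312), and the robot clear. The bar is about 13 mm lower than at the start.

```bash
python3 -c "
from station import arm
print(arm.hand_in())"
```

```text
the job is handed in; nothing more can be done
None
```

The job is handed in after about 15 s of robot time: the offcut is against the end stop, the screw clicked into its thread, the lever was swung forwards to its stop (knob about 1.57, bar about 13 mm lower), and the robot is clear; the hand-in gave no verdict.

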